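# Take the blue insert out of its quick-change mould

## Task

Take the blue insert out of its mould for cleaning: press the red release button on that mould right down, twist the insert a quarter turn anticlockwise (seen from above) while it is still seated, lift it straight out, and set it down upright in the grey tray. Lower it until it stands on the tray floor before letting go, and leave the orange insert in the other mould alone.

Things in the scene. Friction and masses are not known exactly. Their poses are not given: they have to be found in the camera images.
- insert_blue: Blue metal insert to remove, 0.28-0.52 kg, loose in its seat. Origin: centre of underside, z up. Spigot 39 mm across z 0-10 (it stands on this), body 40 across z 10-32, two steel lugs along y 58 mm overall z 10-16, an ear 16 wide along +x to 48 mm from axis z 24-32. On top a grip bar, 56 long (x), 14 thick (y), z 32-64, white dot at the ear end. Grip it across y, TCP at z 58.
- mould_blue: Fixed aluminium plate 160x110x25 mm holding the blue insert. Origin: on the insert's axis, underside, z up; spans x -57..103, y +-55. Locked: insert's x along mould +x (4 deg), its origin at z 15, lugs under claws at +-y, spigot 10 deep, 1.5 play. Button down, ear turns anticlockwise from +x (red dot) to +y (green): free from 50 deg, stop at 93, aim 70-85; button up, it blocks near 8. 
- button_blue_top (a point): Top centre of the blue mould's red release button, a round cap 22 mm across at mould x 74, y 20, z 51 mm when up. Push straight down 14 mm to a hard stop (z 37) against about 4 N of friction; it stays down by itself, no need to hold it. There is room for closed fingertips on the cap's centre.
- tray: Fixed grey plastic tray with a darker grey floor, 150 x 150 mm outside, rim 12 mm high, walls 4 mm. Origin: centre of its underside; the floor is 4 mm above it; z up.
- insert_orange: The same insert in orange, locked in its own mould: its mould is like the blue one; leave it alone. Origin: centre of its underside. Also on the bench, all loose: red-handled pliers (beyond the moulds), a 190 mm water bottle (far left), a utility knife (far right).
There are look-alikes about, which are no part of the job. Of the things that look like the tray, take the one that is nearest to the robot's base at the start. Several things have the shape of the insert_blue; the one meant has the colours described above.

How it is judged:
On the way, in this order (a step that is already met when the one before it is completed fails the run):
1. the blue mould's release button is right down (at least 12 of its 14 mm), the insert still locked (z of button_blue_top in the frame of mould_blue below 0.039 m and angle between the x axis of insert_blue and the x axis of mould_blue, either way round below 0.4 rad and z of insert_blue in the frame of mould_blue below 0.022 m), for 0.1 s.
2. the blue insert is turned at least 50 degrees in its seat (angle between the x axis of insert_blue and the x axis of mould_blue, either way round above 0.87 rad and z of insert_blue in the frame of mould_blue below 0.022 m and horizontal distance between insert_blue and mould_blue below 0.008 m), for 0.1 s.
3. the blue insert is lifted clear of the mould in the gripper (z of insert_blue in the frame of mould_blue above 0.045 m and contact force between the fingers and insert_blue above 1 N), for 0.1 s.
4. the blue insert stands upright on the tray floor, still held (x of insert_blue in the frame of tray between -0.055 and 0.055 m and y of insert_blue in the frame of tray between -0.055 and 0.055 m and angle between insert_blue's own z axis and vertical below 0.17 rad and z of insert_blue in the frame of tray below 0.012 m and contact force between the fingers and insert_blue above 1 N), for 0.1 s.
At the end, for the whole second after the job is handed in: The blue insert stands at rest and upright (within 10 degrees) on the tray floor, its axis within 55 mm of the tray's centre along each side of the tray, released; the orange insert is within 8 mm of where it was, in its mould (x of insert_blue in the frame of tray between -0.055 and 0.055 m and y of insert_blue in the frame of tray between -0.055 and 0.055 m and angle between insert_blue's own z axis and vertical below 0.17 rad and z of insert_blue in the frame of tray between 0.001 and 0.007 m and linear speed of insert_blue below 0.02 m/s and angular speed of insert_blue below 0.1 rad/s and distance of insert_orange from where it was at the start of the episode below 0.008 m); the robot touches nothing.
It fails at once if the orange insert is moved more than 8 mm, or handled with over 5 N (distance of insert_orange from where it was at the start of the episode above 0.008 m or contact force between the fingers and insert_orange above 5 N).
It also fails if it takes over 48 s, if anything falls off the work surface, if the arm or the gripper's body presses on something with over 40 N, if the wrist force passes 120 N, or if a joint passes its speed limit or range.

## Robot

A 6-joint arm with a two-finger parallel gripper is mounted at the origin on the work surface. World frame = base frame: x ahead of the robot, y to its left, z up, the work surface at z = 0. Lengths are in m, angles in rad, forces in N, time in s.
With the tool pointing down it reaches from about 0.35 to 0.775 m from the base axis. Payload 5.5 kg.
Tool frame: the origin (TCP) lies between the finger pads, 19 mm behind the fingertips; this is the grasp point; z points along the fingers, y is the line along which they close (so a half turn about z gives the same grasp; the last joint's range is limited). The gripper opens to 85 mm and grips with 20 to 120 N. Pads are 22 mm wide; open, the fingers measure 114 mm over their backs; the gripper's body (76 mm by 85 mm) begins 54 mm behind the grasp point. The pads swing forward as they close: fully open they stand 13 mm farther back than shut.
Start: joints at [-1.252, 0.313, 0.046, 1.304, 0, 1.431], TCP at [0.255, -0.516, 0.25] pointing down, gripper open.
Joint ranges: [-2.76, 2.76], [-0.86, 1.69], [-1.03, 1.26], [-2.2, 2.34], [-1.47, 1.5], [-3.14, 3.14]. Speed limits (rad/s): [2.57, 2.57, 3.14, 3.14, 3.14, 3.14].

## Interface

Orientations are given as a rotation vector (axis times angle).
In Python, from workcell import sensors, cams, sign_off gives the robot as it stands.
- The arm moves only by the tool jog_arm, never from a script. Its arguments are lists of equal length, an entry for each row: "jaw": the closure, from 0 (fully open) to 1 (shut); "translation": the shift along the world's x, y, z in units of 25 mm (1.0 is 25 mm), a list of three; "rot": the turn, a rotation vector about the world's x, y, z in units of 5 degrees (1.0 is 5 degrees), a list of three. In form: {"jaw": [jaw, ...], "translation": [[tx, ty, tz], ...], "rot": [[wx, wy, wz], ...]}. A call has 1 to 5 rows; each row is the pose to reach, as a shift and turn from the pose commanded when the call began; what a row does not reach only later rows make up. A row lasts 1/12 s, in which the tool goes at most 41.7 mm and 7.16 degrees, less where a joint would pass 70% of its speed; a pose out of reach is approached as far as the arm can. A call with a gripper value outside its range is refused whole. The fingers move at their own pace and stop on an object; "squeeze" is the grip in N (left out, the last holds). Time passes only in rows, so rows that repeat a pose let the fingers close. It gives the time, the measured TCP pose, the force, the opening and the grip force at its end, in the units of the state.
- sensors.get_obs(): the state, without advancing time (a new reading comes with each control period).
- cams.read_camera(name): name is "scene" or "top" or "wrist"; returns the picture (420x560x3 uint8, red, green, blue); there is no depth.
- cams.camera_model(name): a dict with "camera_matrix" (3x3 intrinsics, pixels), "k1" (the pictures are not rectified: a ray, as slopes to the right and down, at radius r is drawn at 1 + k1 r^2 times it, then the intrinsics apply), "R" (3x3) and "t" (3): a world point X has camera coordinates R X + t. Camera axes: x right, y down, z forward; pixel columns grow to the right and rows downward; lengths in m; the calibration is good to about 2 mm. A picture is of the moment at which its call begins: read the wrist's pose just before it. camera_model takes no time and is no camera call; for the wrist camera it gives the pose at the moment of the call.
- sign_off(): hands the job in; it is judged then, once.
The state is a dict: "t": time; "joints": joint angles; "joint_vel": joint speeds; "tau": joint torques, N m; "ee_pos": TCP position; "orientation": TCP orientation; "wrist_force": force on the tool from outside, world axes, zero at the start; "wrist_torque": the same for the moment, N m; "finger_gap": finger opening in m; "gripper_force": force on a finger pad.
Only numpy, scipy, OpenCV 4.12 (cv2) and the standard library are available. Lean on these libraries where they do the work, as an engineer would, in place of code of your own. Each camera call takes 0.05 s, during which the arm holds its last target. There are 200 camera calls.

## Working session

There is one attempt and no reset: what is moved stays moved. The work goes in short steps, Python scripts to look and compute and a tool call to move; the robot and the scene stay as the last step left them, time stands still between calls to the robot, and variables do not carry over. Pictures are saved under pics/ and viewed, at most 10 in all, crops included, and the job is handed in when it is done.

Besides the shell and the picture viewer there is one more tool, called as a command line: name --argument value ..., lists and objects as JSON in quotes. jog_arm: Moves the arm, as the interface text tells. Its arguments: {"type":"object","properties":{"jaw":{"type":"array"},"translation":{"type":"array"},"rot":{"type":"array"},"squeeze":{"type":"number"}},"required":["jaw","translation","rot"]}

```bash
mkdir -p pics
cat > h.py <<'E'
import numpy as np, cv2
from workcell import sensors, cams, sign_off
def ray(m,uv):
    K=np.array(m["camera_matrix"]);R=np.array(m["R"]);t=np.array(m["t"])
    d=cv2.undistortPoints(np.array([[uv]],float),K,np.array([m["k1"],0,0,0,0.]))[0,0]
    # k1 forward model equals OpenCV radial k1
    return -R.T@t, R.T@np.array([d[0],d[1],1.])
def plane(m,uv,z):
    o,d=ray(m,uv); return o+d*(z-o[2])/d[2]
def proj(m,X):
    R=np.array(m["R"]);t=np.array(m["t"]);c=R@np.array(X,float)+t
    s=c[:2]/c[2];s=s*(1+m["k1"]*(s@s));K=np.array(m["camera_matrix"]);return (K@[*s,1])[:2]
def save(n,im,s=1): cv2.imwrite(n,cv2.resize(im[...,::-1],None,fx=s,fy=s,interpolation=cv2.INTER_CUBIC))
E
python3 - <<'E'
from h import *
for n in ("top","scene"):
    im=cams.read_camera(n); np.save(n+".npy",im); save(f"pics/{n}0.png",im,1.4)
    m=cams.camera_model(n);print(n,-np.array(m["R"]).T@m["t"],m["k1"])
o=sensors.get_obs();print(o["t"],o["ee_pos"],o["orientation"])
E
```

```text
top [0.22259242 0.19317811 1.70491184] -0.03053055502325075
scene [ 1.25222765 -0.54247043  0.8920785 ] -0.11923554569850031
0.1 [ 0.25451208 -0.51514205  0.24919338] [-3.05769842e+00 -7.14025175e-01  2.14133237e-04]
```

View pics/top0.png

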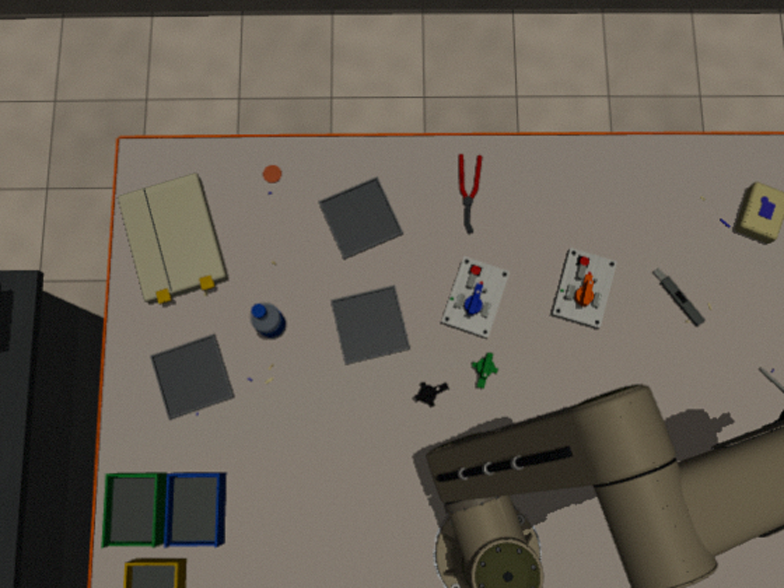

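View pics/scene0.png

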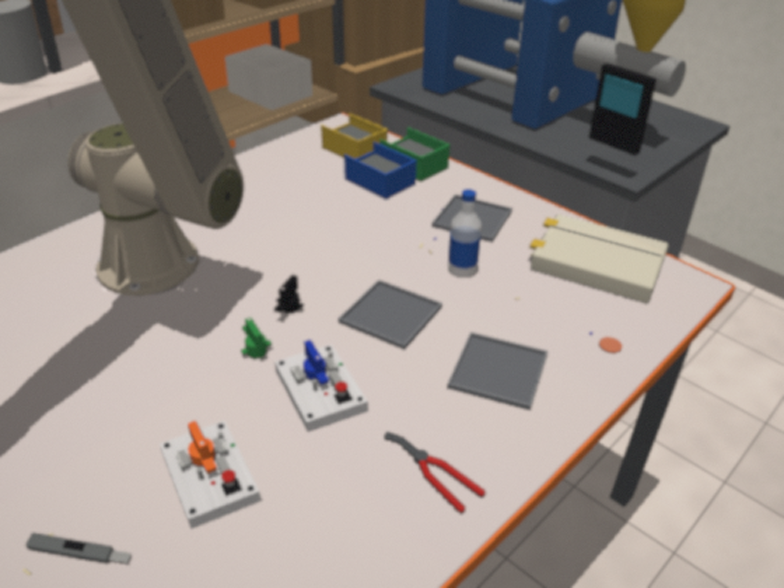

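The top view (784 px wide) shows three tray-like objects at (361,217), (370,325) and (192,376). The one at (370,325) is nearest the base at about (508,575). The insert shapes are blue (474,300), orange (587,290), green (485,370) and black (430,392). Blue, in its mould with a red button at (475,270), fits the description. I'll measure these and confirm in one enlarged crop.

```bash
cat > m1.py <<'E'
from h import *
T=np.load("top.npy");S=np.load("scene.npy");mt=cams.camera_model("top");ms=cams.camera_model("scene")
def blobs(im,mask,amin):
    n,l,st,c=cv2.connectedComponentsWithStats(mask.astype(np.uint8),connectivity=8)
    return [(i,st[i,4],c[i],l) for i in range(1,n) if st[i,4]>amin]
h=cv2.cvtColor(T,cv2.COLOR_RGB2HSV).astype(int)
hs=cv2.cvtColor(S,cv2.COLOR_RGB2HSV).astype(int)
# trays: dark low-sat
g=T.astype(int); mk=(g.max(2)<125)&(g.max(2)-g.min(2)<25)
for i,a,c,l in blobs(T,mk,1200):
    if a>6000: continue
    r=cv2.minAreaRect(cv2.findContours((l==i).astype(np.uint8),0,1)[0][0])
    P=[plane(mt,p,.012) for p in cv2.boxPoints(r)]
    ctr=np.mean(P,0);e=P[1]-P[0]; print("tray",c.round(1),a,ctr.round(4),"dist",np.hypot(*ctr[:2]).round(3),"sides",np.linalg.norm(P[1]-P[0]).round(3),np.linalg.norm(P[2]-P[1]).round(3),"ang",np.degrees(np.arctan2(e[1],e[0])).round(1))
# mould bright plates
box=(slice(170,250),slice(300,450))
mm=np.zeros(T.shape[:2],bool);mm[box]=True
sat=g.max(2)-g.min(2)
print("plate px",T[200,328],"bench",T[230,380],T[215,315])
def red(h):return ((h[...,0]<6)|(h[...,0]>174))&(h[...,1]>150)&(h[...,2]>80)
def blue(h):return (h[...,0]>110)&(h[...,0]<130)&(h[...,1]>120)&(h[...,2]>60)
for n,hh,m in (("top",h,mt),("scene",hs,ms)):
  for nm,f,z in (("red",red,.051),("blue",blue,.065)):
    for i,a,c,l in blobs(T,f(hh),12):
        print(n,nm,a,c.round(1),plane(m,c,z).round(4))
a=cv2.resize(T[165:295,215:395],None,fx=3.2,fy=3.2,interpolation=cv2.INTER_CUBIC)
b=cv2.resize(S[235:315,190:270],(416,416),interpolation=cv2.INTER_CUBIC)
b=b[:,:224] if 0 else cv2.resize(b,(220,220))
c=np.zeros((416,796,3),np.uint8);c[:,:576]=a;c[:220,576:]=b
save("pics/crop1.png",c)
E
python3 m1.py
```

```text
tray [257.3 155.1] 2271 [0.7461 0.2728 0.012 ] dist 0.794 sides 0.159 0.16 ang -66.0
tray [264.1 231.4] 2433 [0.4958 0.2504 0.012 ] dist 0.555 sides 0.157 0.158 ang -77.0
tray [136.9 268.7] 2546 [0.3767 0.6454 0.012 ] dist 0.747 sides 0.16 0.17 ang -72.3
tray [ 92.4 364.4] 1545 [0.0874 0.7705 0.012 ] dist 0.775 sides 0.151 0.103 ang 0.8
tray [137.7 363.4] 1416 [0.0944 0.634  0.012 ] dist 0.641 sides 0.135 0.1 ang 0.5
plate px [141 141 132] bench [130 118 110] [128 118 107]
top red 87 [329.5 125.1] [0.8312 0.0403 0.051 ]
top red 95 [340.3 125.9] [0.8283 0.006  0.051 ]
top red 30 [417.3 186. ] [ 0.6293 -0.2302  0.051 ]
top red 33 [339.4 192.5] [0.6099 0.0146 0.051 ]
top blue 104 [547.2 148.7] [ 0.7454 -0.6474  0.065 ]
top blue 151 [338.5 214.7] [0.5367 0.0205 0.065 ]
top blue 14 [126.6 388.8] [0.0268 0.6477 0.065 ]
top blue 20 [145. 389.] [0.0261 0.5942 0.065 ]
scene red 32 [243.2 276.1] [0.6172 0.0091 0.051 ]
scene red 332 [319.6 342.9] [ 0.8693 -0.0123  0.051 ]
scene red 48 [162.8 339.9] [ 0.6359 -0.2342  0.051 ]
scene blue 13 [334.8 137.3] [0.3716 0.6454 0.065 ]
scene blue 270 [224.5 260.3] [0.5578 0.0045 0.065 ]
```

View pics/crop1.png

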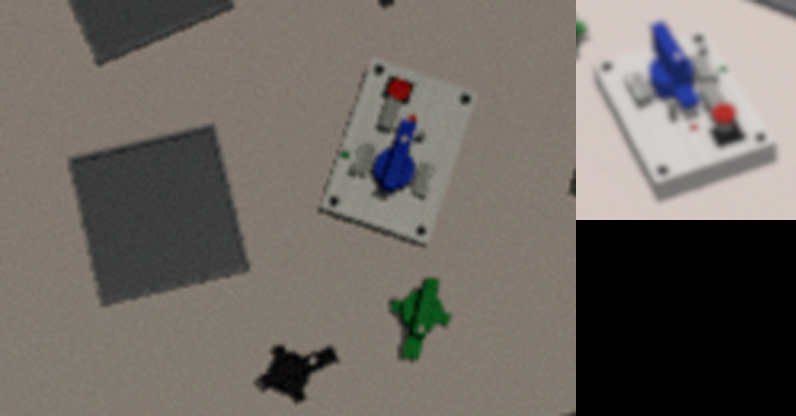

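The crop confirms the blue insert in the aluminium mould, with the red button, green dot and red dot as described. The chosen tray is the darker square at crop (158,215), which is (0.496, 0.250), 0.555 m from the base and nearest. Next I'll get the mould pose from its four screws, checked against the button.

Run:
```python
from h import *
mt=cams.camera_model("top");ms=cams.camera_model("scene")
sc=[(379,69),(465,98),(421,231),(333,201)]
P=np.array([plane(mt,((u+.5)/3.2-.5+215,(v+.5)/3.2-.5+165),.025) for u,v in sc]);print(P.round(4))
print([np.linalg.norm(P[i]-P[i-1]).round(4) for i in range(4)])
d=(P[0]+P[1]-P[2]-P[3]);a=np.arctan2(d[1],d[0]);c=P.mean(0)
X=np.array([np.cos(a),np.sin(a)]);Y=np.array([-X[1],X[0]])
o=c[:2]-.023*X
print("ang",np.degrees(a),"axis",o,"button",o+.074*X+.02*Y)
# triangulate button
A=[];b=[]
for m,uv in ((mt,(339.4,192.5)),(ms,(243.2,276.1))):
    q,v=ray(m,uv);v/=np.linalg.norm(v);M=np.eye(3)-np.outer(v,v);A.append(M);b.append(M@q)
print("tri button",np.linalg.solve(sum(A),sum(b)))
```

```text
[[ 0.6365  0.0312  0.025 ]
 [ 0.6065 -0.0532  0.025 ]
 [ 0.4739 -0.0058  0.025 ]
 [ 0.5041  0.0794  0.025 ]]
[np.float64(0.1409), np.float64(0.0896), np.float64(0.1408), np.float64(0.0904)]
ang -19.822003034491722 axis [0.53362963 0.02071848] button [0.61002716 0.01444015]
tri button [0.61161712 0.01387881 0.04371624]
```

jog_arm --jaw '[0, 0, 0, 0, 0]' --translation '[[1.0, 1.4, 0], [2.0, 2.8, 0], [2.8, 4.2, 0], [3.2, 5.6, 0], [3.6, 7.0, 0]]' --rot '[[0, 0, 1.4], [0, 0, 2.8], [0, 0, 4.2], [0, 0, 5.6], [0, 0, 7.0]]'

```text
t: 0.52
ee_pos: [0.3451, -0.3386, 0.2494]
orientation: [-2.697, -1.609, -0.0]
wrist_force: [1.4, 0.5, -0.6]
finger_gap: 0.0852
gripper_force: 0.0
```

jog_arm --jaw '[1, 1, 1, 1, 1]' --translation '[[0.8, 1.4, 0], [1.6, 2.8, 0], [2.4, 4.2, 0], [3.2, 5.6, 0], [4.0, 7.0, 0]]' --rot '[[0, 0, 1.4], [0, 0, 2.8], [0, 0, 4.2], [0, 0, 5.6], [0, 0, 7.0]]'

```text
t: 0.93
ee_pos: [0.445, -0.1636, 0.2499]
orientation: [-2.089, -2.346, 0.0]
wrist_force: [1.2, -0.2, -0.2]
finger_gap: 0.0258
gripper_force: 0.0
```

jog_arm --jaw '[1, 1, 1, 1, 1]' --translation '[[0.9, 1.4, 0], [1.8, 2.8, 0], [2.7, 4.2, 0], [3.6, 5.6, 0], [4.6, 7.4, 0]]' --rot '[[0, 0, 1.4], [0, 0, 2.8], [0, 0, 4.2], [0, 0, 5.6], [0, 0, 7.0]]'

```text
t: 1.35
ee_pos: [0.5557, 0.0128, 0.2496]
orientation: [-1.287, -2.866, 0.0]
wrist_force: [0.3, -1.1, -0.4]
finger_gap: -0.0001
gripper_force: 0.0
```

jog_arm --jaw '[1, 1, 1, 1, 1]' --translation '[[0, 0, 0], [0, 0, 0], [0, 0, 0], [0, 0, 0], [0, 0, 0]]' --rot '[[0, 0, 1.4], [0, 0, 2.8], [0, 0, 4.2], [0, 0, 5.6], [0, 0, 5.8]]'

```text
t: 1.77
ee_pos: [0.5546, 0.0112, 0.2494]
orientation: [-0.531, -3.095, -0.0]
wrist_force: [-0.2, 0.6, 0.2]
finger_gap: 0.0001
gripper_force: 0.0
```

Run:
```python
from h import *
o=sensors.get_obs();m=cams.camera_model("wrist");im=cams.read_camera("wrist");np.save("w1.npy",im);import json
json.dump({k:np.array(v).tolist() for k,v in m.items()},open("w1.json","w"))
save("pics/w1.png",im,1.4)
from scipy.spatial.transform import Rotation as R
r=R.from_rotvec(o["orientation"]).as_matrix()
print(o["t"],o["ee_pos"],"yaw",np.degrees(np.arctan2(r[1,0],r[0,0])),r[:,2],o["joints"],o["wrist_force"])
X=np.array([np.cos(-.346),np.sin(-.346)]);Y=np.array([-X[1],X[0]]);c=np.array([.5336,.0207])
for n,p in dict(btn=(.074,.02,.051),axis=(0,0,.079),ear=(.048,0,.047)).items(): print(n,proj(m,[*(c+p[0]*X+p[1]*Y),p[2]]))
```

```text
1.7667 [0.55464333 0.01119101 0.24942776] yaw 160.5237658864671 [-1.15591480e-03  2.28342245e-04 -9.99999306e-01] [-1.24580368e-01  2.74790800e-01 -7.86669118e-03  1.28931417e+00
  8.29404867e-05  2.15343896e-01] [-0.17279335  0.57067264  0.2123202 ]
btn [303.93420544 234.88430472]
axis [283.84616267 161.91880093]
ear [283.18015082 207.42439228]
```

View pics/w1.png

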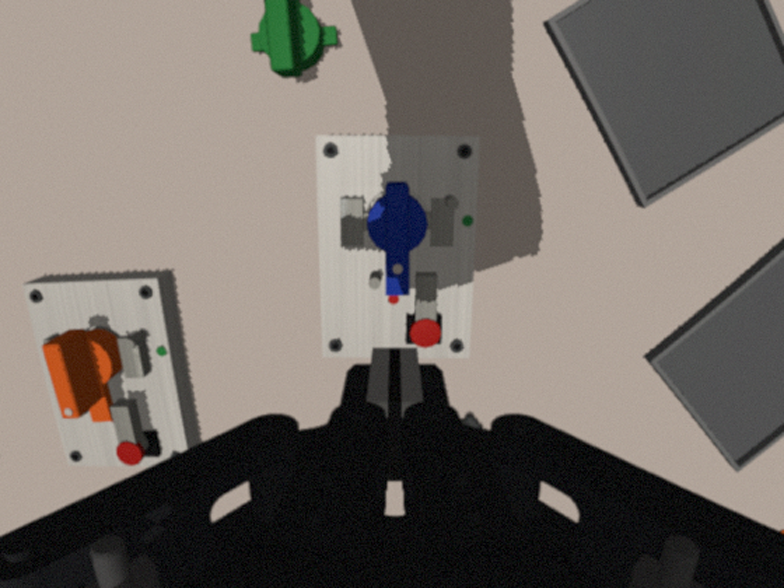

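Prediction against the wrist view (784 px scale): the button was predicted at (425,329) and is seen at (425,332). The insert body is at (397,222) with its ear pointing at the red dot (393,299), so it is locked. Next I'll refine the poses from this view.

Run:
```python
from h import *; import json
m=json.load(open("w1.json"));im=np.load("w1.npy");hh=cv2.cvtColor(im,cv2.COLOR_RGB2HSV).astype(int)
f=lambda u,v:((u+.5)/1.4-.5,(v+.5)/1.4-.5)
P=np.array([plane(m,f(*p),.025) for p in [(457,345.5),(335.5,345.5),(330,150),(464,151.5)]])
print([np.linalg.norm(P[i]-P[i-1]).round(4) for i in range(4)])
d=(P[0]+P[1]-P[2]-P[3]);a=np.arctan2(d[1],d[0]);c=P.mean(0)
X=np.array([np.cos(a),np.sin(a)]);Y=np.array([-X[1],X[0]]);o=c[:2]-.023*X
print("ang",np.degrees(a),"axis",o,"button",o+.074*X+.02*Y)
red=((hh[...,0]<6)|(hh[...,0]>174))&(hh[...,1]>140)&(hh[...,2]>80)
n,l,st,ce=cv2.connectedComponentsWithStats(red.astype(np.uint8))
for i in range(1,n):
  if st[i,4]>8: print("red",st[i],ce[i],plane(m,ce[i],.049 if st[i,4]>60 else .025))
bl=(hh[...,0]>105)&(hh[...,0]<130)&(hh[...,1]>120)&(hh[...,2]>50)
bl[:, :250]=0
# bar far end and ear: print direction from bar top centreline (z .079)
p1=plane(m,f(397,188),.079);p2=plane(m,f(398,268),.079);print("bar",p1,p2)
o_=sensors.get_obs();print(o_["t"],o_["ee_pos"])
```

```text
[np.float64(0.1401), np.float64(0.0905), np.float64(0.141), np.float64(0.0904)]
ang -19.61467303247311 axis [0.53677996 0.01941995] button [0.6131997  0.01341811]
red [278 212   6   5  25] [280.6  213.64] [ 0.58993598 -0.00215178  0.025     ]
red [293 228  22  20 351] [303.43589744 237.31054131] [0.61292652 0.01306416 0.049     ]
red [ 84 316  18  16 223] [ 92.14349776 323.367713  ] [ 0.63212436 -0.23263711  0.049     ]
bar [0.51209963 0.02789996 0.079     ] [0.55715371 0.01268714 0.079     ]
1.8167 [0.55464297 0.01101488 0.24956498]
```

jog_arm --jaw '[1, 1, 1, 1, 1]' --translation '[[1.2, 0, -1.0], [2.3, 0.1, -2.4], [2.3, 0.1, -4.0], [2.3, 0.1, -5.6], [2.3, 0.1, -5.6]]' --rot '[[0, 0, 0], [0, 0, 0], [0, 0, 0], [0, 0, 0], [0, 0, 0]]'

```text
t: 2.23
ee_pos: [0.6064, 0.0138, 0.101]
orientation: [-0.54, -3.079, 0.001]
wrist_force: [-2.9, -0.1, -1.2]
finger_gap: 0.0003
gripper_force: 0.0
```

jog_arm --jaw '[1, 1, 1, 1, 1]' --translation '[[0, 0, -0.4], [0, 0, -0.8], [0, 0, -1.2], [0, 0, -1.6], [0, 0, -1.6]]' --rot '[[0, 0, 0], [0, 0, 0], [0, 0, 0], [0, 0, 0], [0, 0, 0]]'

```text
t: 2.65
ee_pos: [0.6126, 0.0133, 0.0696]
orientation: [0.538, 3.094, 0.0]
wrist_force: [0.3, -0.4, -1.2]
finger_gap: 0.0001
gripper_force: 0.0
```

jog_arm --jaw '[1, 1, 1, 1, 1]' --translation '[[0, 0, -0.15], [0, 0, -0.3], [0, 0, -0.4], [0, 0, -0.5], [0, 0, -0.5]]' --rot '[[0, 0, 0], [0, 0, 0], [0, 0, 0], [0, 0, 0], [0, 0, 0]]'

```text
t: 3.07
ee_pos: [0.6129, 0.0133, 0.0576]
orientation: [0.538, 3.094, 0.0]
wrist_force: [0.8, -0.6, 1.3]
finger_gap: -0.0
gripper_force: 0.6
```

jog_arm --jaw '[1, 1, 1]' --translation '[[0, 0, -0.05], [0, 0, -0.1], [0, 0, -0.1]]' --rot '[[0, 0, 0], [0, 0, 0], [0, 0, 0]]'

```text
t: 3.32
ee_pos: [0.6129, 0.0132, 0.0557]
orientation: [0.538, 3.094, 0.0]
wrist_force: [-0.6, 0.1, 7.3]
finger_gap: 0.0001
gripper_force: 3.5
```

jog_arm --jaw '[1, 1, 1]' --translation '[[0, 0, -0.05], [0, 0, -0.1], [0, 0, -0.1]]' --rot '[[0, 0, 0], [0, 0, 0], [0, 0, 0]]'

```text
t: 3.57
ee_pos: [0.6129, 0.0133, 0.0556]
orientation: [0.537, 3.093, -0.0]
wrist_force: [-6.6, -0.2, 21.3]
finger_gap: 0.0002
gripper_force: 10.6
```

Hard stop felt with the fingertips at z ≈ 37 mm, so the button is right down. Next I raise, open and go over the insert.

jog_arm --jaw '[1, 1, 1, 0, 0]' --translation '[[0, 0, 1.4], [0, 0, 3.0], [-1.0, 0, 5.0], [-2.2, 0.2, 7.0], [-3.07, 0.26, 7.5]]' --rot '[[0, 0, 0], [0, 0, 0], [0, 0, 0], [0, 0, 0], [0, 0, 0]]'

```text
t: 3.98
ee_pos: [0.545, 0.0189, 0.2328]
orientation: [0.538, 3.093, 0.001]
wrist_force: [-0.7, -0.1, 0.6]
finger_gap: 0.0232
gripper_force: 0.0
```

jog_arm --jaw '[0, 0, 0, 0, 0]' --translation '[[0, 0, 0], [0, 0, 0], [0, 0, 0], [0, 0, 0], [0, 0, 0]]' --rot '[[0, 0, 0], [0, 0, 0], [0, 0, 0], [0, 0, 0], [0, 0, 0]]'

```text
t: 4.4
ee_pos: [0.5441, 0.019, 0.2288]
orientation: [-0.537, -3.092, 0.0]
wrist_force: [-0.1, 0.2, -0.5]
finger_gap: 0.083
gripper_force: 0.0
```

Run:
```python
from h import *
o=sensors.get_obs();m=cams.camera_model("wrist");im=cams.read_camera("wrist")
save("pics/w2.png",im,1.4);print(o["ee_pos"],o["finger_gap"])
hh=cv2.cvtColor(im,cv2.COLOR_RGB2HSV).astype(int)
red=((hh[...,0]<6)|(hh[...,0]>174))&(hh[...,1]>140)&(hh[...,2]>80)
n,l,st,ce=cv2.connectedComponentsWithStats(red.astype(np.uint8))
for i in range(1,n):
  if st[i,4]>8: print("red",st[i],ce[i]*1.4,plane(m,ce[i],.036 if st[i,4]>100 else .025))
for z in (.079,.064): print("axis px",1.4*proj(m,[.536,.0197,z]))
```

```text
[0.54406962 0.01896336 0.22884206] 0.08296574270234329
red [274 232   7   4  24] [387.8  326.55] [ 0.59056768 -0.00233941  0.025     ]
red [289 243  23  21 365] [420.14958904 354.06191781] [0.61300565 0.01307376 0.036     ]
axis px [390.57762626 259.71673325]
axis px [390.73011249 254.35045382]
```

View pics/w2.png

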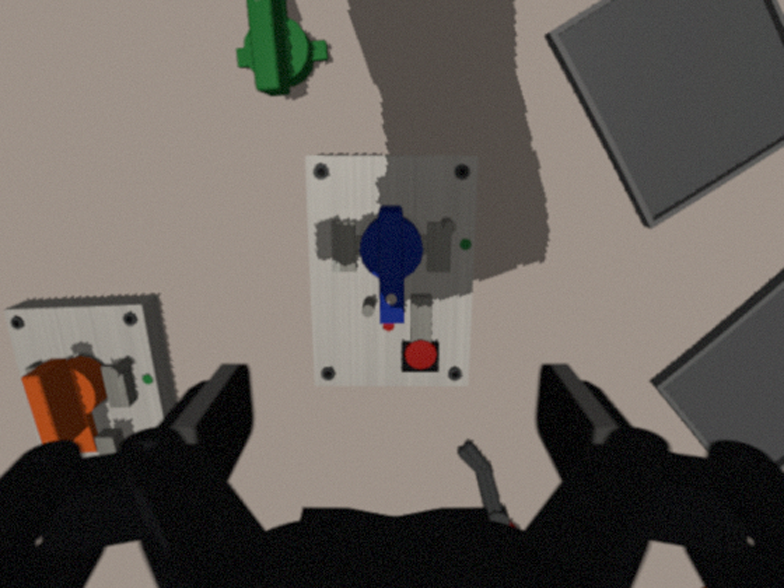

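The button cap is flush in its socket at (421,354), the insert is still locked, and the bar runs along (391,210–320). I'll descend to grip.

jog_arm --jaw '[0, 0, 0, 0, 0]' --translation '[[-0.32, 0.03, -1.4], [-0.32, 0.03, -2.9], [-0.32, 0.03, -4.2], [-0.32, 0.03, -5.2], [-0.32, 0.03, -5.2]]' --rot '[[0, 0, 0], [0, 0, 0], [0, 0, 0], [0, 0, 0], [0, 0, 0]]'

```text
t: 4.87
ee_pos: [0.5319, 0.0201, 0.0945]
orientation: [-0.536, -3.084, 0.001]
wrist_force: [-1.5, -0.1, -0.2]
finger_gap: 0.0855
gripper_force: 0.0
```

jog_arm --jaw '[0, 0, 0, 0]' --translation '[[0, 0, -0.4], [0, 0, -0.8], [0, 0, -1.03], [0, 0, -1.03]]' --rot '[[0, 0, 0], [0, 0, 0], [0, 0, 0], [0, 0, 0]]'

```text
t: 5.2
ee_pos: [0.5363, 0.0197, 0.0747]
orientation: [-0.538, -3.095, -0.0]
wrist_force: [0.5, -0.0, -0.5]
finger_gap: 0.0852
gripper_force: 0.0
```

Closing with a modest squeeze.

jog_arm --jaw '[1, 1, 1, 1, 1]' --translation '[[0, 0, 0], [0, 0, 0], [0, 0, 0], [0, 0, 0], [0, 0, 0]]' --rot '[[0, 0, 0], [0, 0, 0], [0, 0, 0], [0, 0, 0], [0, 0, 0]]' --squeeze 40

```text
t: 5.62
ee_pos: [0.5366, 0.0197, 0.0757]
orientation: [0.538, 3.094, 0.0]
wrist_force: [-0.4, 0.3, 1.1]
finger_gap: 0.0255
gripper_force: 0.0
```

jog_arm --jaw '[1, 1, 1]' --translation '[[0, 0, 0], [0, 0, 0], [0, 0, 0]]' --rot '[[0, 0, 0], [0, 0, 0], [0, 0, 0]]'

```text
t: 5.87
ee_pos: [0.5364, 0.0197, 0.0756]
orientation: [0.538, 3.095, 0.0]
wrist_force: [-1.6, -0.4, 4.0]
finger_gap: 0.0128
gripper_force: 42.2
```

jog_arm --jaw '[1, 1, 1, 1, 1]' --translation '[[0, 0, 0], [0, 0, 0], [0, 0, 0], [0, 0, 0], [0, 0, 0]]' --rot '[[0, 0, 0.8], [0, 0, 1.6], [0, 0, 2.4], [0, 0, 3.2], [0, 0, 4.0]]'

```text
t: 6.28
ee_pos: [0.5369, 0.0197, 0.0756]
orientation: [-0.013, 3.14, 0.0]
wrist_force: [0.1, 0.3, 3.5]
finger_gap: 0.0132
gripper_force: 42.0
```

```bash
python3 -c "
from h import *
o=sensors.get_obs();print(o['wrist_force'],o['wrist_torque'],o['finger_gap'],o['joints'][5])"
```

```text
[0.07701329 0.31446647 3.50458136] [ 0.08966745  0.03148119 -0.05492541] 0.013204628378000648 -0.12115108296205286
```

Turning freely with low torque, so I'll continue.

jog_arm --jaw '[1, 1, 1, 1, 1]' --translation '[[0, 0, 0], [0, 0, 0], [0, 0, 0], [0, 0, 0], [0, 0, 0]]' --rot '[[0, 0, 1.2], [0, 0, 2.4], [0, 0, 3.6], [0, 0, 4.8], [0, 0, 6.0]]'

```text
t: 6.7
ee_pos: [0.5368, 0.0197, 0.0756]
orientation: [-0.828, 3.029, -0.0]
wrist_force: [-0.4, -0.7, 3.5]
finger_gap: 0.013
gripper_force: 42.1
```

jog_arm --jaw '[1, 1, 1, 1, 1]' --translation '[[0, 0, 0], [0, 0, 0], [0, 0, 0], [0, 0, 0], [0, 0, 0]]' --rot '[[0, 0, 1.2], [0, 0, 2.4], [0, 0, 3.6], [0, 0, 4.8], [0, 0, 5.8]]'

```text
t: 7.12
ee_pos: [0.5368, 0.0197, 0.0756]
orientation: [-1.56, 2.726, -0.001]
wrist_force: [-0.2, 0.1, 3.5]
finger_gap: 0.0134
gripper_force: 42.1
```

jog_arm --jaw '[1, 1]' --translation '[[0, 0, 0], [0, 0, 0]]' --rot '[[0, 0, 0], [0, 0, 0]]'

```text
t: 7.28
ee_pos: [0.5368, 0.0197, 0.0756]
orientation: [-1.55, 2.731, -0.001]
wrist_force: [1.2, -0.5, 4.6]
finger_gap: 0.013
gripper_force: 42.2
```

Run:
```python
from h import *
o=sensors.get_obs();m=cams.camera_model("wrist");im=cams.read_camera("wrist");s=cams.read_camera("scene")
from scipy.spatial.transform import Rotation as R
r=R.from_rotvec(o["orientation"]).as_matrix()
print("yaw",np.degrees(np.arctan2(r[1,0],r[0,0])),o["wrist_force"],o["wrist_torque"],o["joints"])
a=cv2.resize(im,(480,360));b=cv2.resize(s[225:325,180:280],(320,320),interpolation=cv2.INTER_CUBIC)
c=np.zeros((360,800,3),np.uint8);c[:,:480]=a;c[:320,480:]=b;save("pics/t1.png",c)
```

```text
yaw -120.8428746022293 [ 1.16040759 -0.52537278  4.55464785] [-0.00771805 -0.00037449  0.02839752] [-1.12813571e-01  3.57988527e-01 -3.41877844e-01  8.69776599e-01
  1.54019701e-04 -1.14529979e+00]
```

View pics/t1.png

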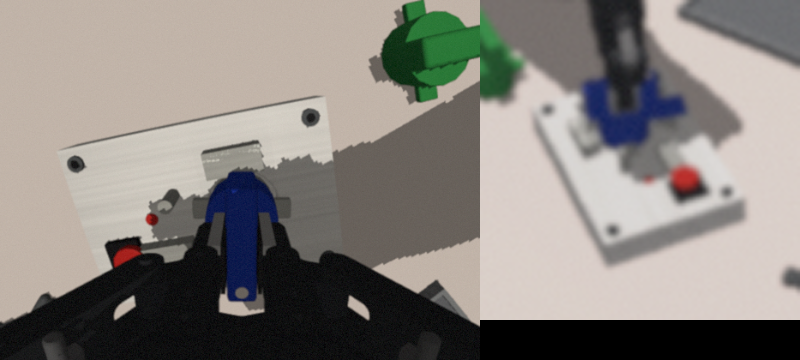

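The insert has turned with the gripper by about 79°. The bar at (242,240) points at the green-dot side, and the lugs at (150–290,208) are clear of the claws. I'll lift straight up.

jog_arm --jaw '[1, 1, 1, 1, 1]' --translation '[[0, 0, 0.2], [0, 0, 0.5], [0, 0, 0.8], [0, 0, 1.2], [0, 0, 1.6]]' --rot '[[0, 0, 0], [0, 0, 0], [0, 0, 0], [0, 0, 0], [0, 0, 0]]' --squeeze 60

```text
t: 7.8
ee_pos: [0.5359, 0.0198, 0.1158]
orientation: [1.553, -2.73, -0.001]
wrist_force: [1.8, 0.2, -2.4]
finger_gap: 0.0124
gripper_force: 60.3
```

jog_arm --jaw '[1, 1, 1, 1, 1]' --translation '[[0, 0, 0.5], [0, 0, 1.0], [0, 0, 1.5], [0, 0, 2.0], [0, 0, 2.4]]' --rot '[[0, 0, 0], [0, 0, 0], [0, 0, 0], [0, 0, 0], [0, 0, 0]]'

```text
t: 8.22
ee_pos: [0.5366, 0.0197, 0.1771]
orientation: [-1.553, 2.73, -0.001]
wrist_force: [0.9, 1.1, -3.5]
finger_gap: 0.0126
gripper_force: 60.3
```

Run:
```python
from h import *
o=sensors.get_obs();print(o["t"],o["ee_pos"],o["wrist_force"],o["finger_gap"],o["gripper_force"])
s=cams.read_camera("scene");w=cams.read_camera("wrist")
c=np.zeros((360,800,3),np.uint8);c[:,:480]=cv2.resize(w,(480,360));c[:320,480:]=cv2.resize(s[195:315,180:300],(320,320),interpolation=cv2.INTER_CUBIC);save("pics/t2.png",c)
```

```text
8.2167 [0.53660129 0.0197142  0.1770611 ] [ 0.94004227  1.11727227 -3.5287203 ] 0.01260717266266858 60.28507947921753
```

View pics/t2.png

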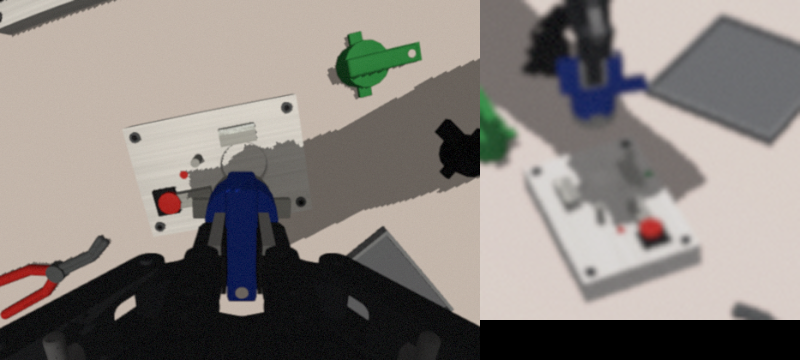

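Lifted clear and held: the mould is empty with an open seat at (243,160), and the weight reads 3.5 N. Now I carry it over the tray.

jog_arm --jaw '[1, 1, 1, 1, 1]' --translation '[[-0.1, 0.6, 0], [-0.3, 1.6, 0], [-0.5, 2.8, 0], [-0.7, 3.9, 0], [-0.8, 4.8, 0]]' --rot '[[0, 0, 0], [0, 0, 0], [0, 0, 0], [0, 0, 0], [0, 0, 0]]'

```text
t: 8.73
ee_pos: [0.515, 0.1413, 0.1745]
orientation: [1.554, -2.729, -0.002]
wrist_force: [-0.4, -0.7, -3.5]
finger_gap: 0.0128
gripper_force: 60.4
```

jog_arm --jaw '[1, 1, 1, 1, 1]' --translation '[[-0.2, 1.0, 0], [-0.4, 2.0, 0], [-0.6, 3.0, 0], [-0.7, 3.8, 0], [-0.8, 4.4, 0]]' --rot '[[0, 0, 0], [0, 0, 0], [0, 0, 0], [0, 0, 0], [0, 0, 0]]'

```text
t: 9.15
ee_pos: [0.4954, 0.2515, 0.1745]
orientation: [1.555, -2.729, -0.001]
wrist_force: [0.6, 0.1, -3.5]
finger_gap: 0.0127
gripper_force: 60.3
```

jog_arm --jaw '[1, 1, 1, 1, 1]' --translation '[[0, 0, -0.8], [0, 0, -1.6], [0, 0, -2.4], [0, 0, -3.0], [0, 0, -3.4]]' --rot '[[0, 0, 0], [0, 0, 0], [0, 0, 0], [0, 0, 0], [0, 0, 0]]'

```text
t: 9.57
ee_pos: [0.4947, 0.2494, 0.0877]
orientation: [1.552, -2.727, -0.001]
wrist_force: [0.5, -0.6, -2.9]
finger_gap: 0.0129
gripper_force: 60.2
```

jog_arm --jaw '[1, 1]' --translation '[[0, 0, 0], [0, 0, 0]]' --rot '[[0, 0, 0], [0, 0, 0]]'

```text
t: 9.73
ee_pos: [0.4959, 0.2496, 0.0897]
orientation: [1.553, -2.729, -0.001]
wrist_force: [1.1, -0.8, -3.0]
finger_gap: 0.0124
gripper_force: 60.2
```

Run:
```python
from h import *
o=sensors.get_obs();print(o["t"],o["ee_pos"],o["orientation"],o["wrist_force"],o["finger_gap"],o["gripper_force"])
s=cams.read_camera("scene");w=cams.read_camera("wrist")
c=np.zeros((360,800,3),np.uint8);c[:,:480]=cv2.resize(w,(480,360));c[:320,480:]=cv2.resize(s[160:280,220:340],(320,320),interpolation=cv2.INTER_CUBIC);save("pics/t3.png",c)
```

```text
9.7333 [0.49586905 0.24956165 0.0897022 ] [ 1.55290106e+00 -2.72923135e+00 -6.17272793e-04] [ 1.14273738 -0.78535059 -3.03076186] 0.012390413524317488 60.154709815979004
```

View pics/t3.png

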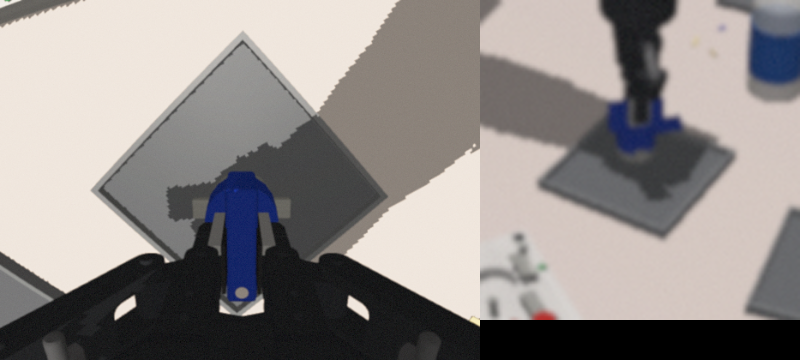

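The insert is held upright over the tray, centred in the tray diamond (corners at (95,190), (243,35) and (385,195)). I'll lower it to contact.

jog_arm --jaw '[1, 1, 1, 1, 1]' --translation '[[0, 0, -0.3], [0, 0, -0.6], [0, 0, -0.8], [0, 0, -0.92], [0, 0, -0.92]]' --rot '[[0, 0, 0], [0, 0, 0], [0, 0, 0], [0, 0, 0], [0, 0, 0]]'

```text
t: 10.25
ee_pos: [0.4955, 0.2495, 0.066]
orientation: [1.553, -2.729, -0.001]
wrist_force: [-0.4, -0.3, -4.2]
finger_gap: 0.0125
gripper_force: 60.4
```

jog_arm --jaw '[1, 1, 1, 1]' --translation '[[0, 0, -0.04], [0, 0, -0.08], [0, 0, -0.08], [0, 0, -0.08]]' --rot '[[0, 0, 0], [0, 0, 0], [0, 0, 0], [0, 0, 0]]'

```text
t: 10.58
ee_pos: [0.4964, 0.2498, 0.0653]
orientation: [-1.554, 2.73, 0.0]
wrist_force: [-0.7, -0.6, -3.6]
finger_gap: 0.0127
gripper_force: 60.4
```

jog_arm --jaw '[1, 1, 1, 1]' --translation '[[0, 0, -0.04], [0, 0, -0.08], [0, 0, -0.08], [0, 0, -0.08]]' --rot '[[0, 0, 0], [0, 0, 0], [0, 0, 0], [0, 0, 0]]'

```text
t: 10.92
ee_pos: [0.4967, 0.2498, 0.0647]
orientation: [-1.553, 2.729, -0.001]
wrist_force: [-2.8, -1.6, 6.6]
finger_gap: 0.0128
gripper_force: 61.7
```

Contact felt at the expected height of 0.0647. I'll ease the grip, then open partly before opening fully.

jog_arm --jaw '[1, 1, 0.6, 0.5, 0.4]' --translation '[[0, 0, 0.02], [0, 0, 0.03], [0, 0, 0.03], [0, 0, 0.03], [0, 0, 0.03]]' --rot '[[0, 0, 0], [0, 0, 0], [0, 0, 0], [0, 0, 0], [0, 0, 0]]' --squeeze 20

```text
t: 11.33
ee_pos: [0.4966, 0.2499, 0.0639]
orientation: [-1.554, 2.73, 0.0]
wrist_force: [0.3, -0.7, 0.3]
finger_gap: 0.0485
gripper_force: 0.0
```

jog_arm --jaw '[0.2, 0.2, 0.2, 0.2, 0.2]' --translation '[[0, 0, 0], [0, 0, 0], [0, 0, 0.5], [0, 0, 1.2], [0, 0, 2.2]]' --rot '[[0, 0, 0], [0, 0, 0], [0, 0, 0], [0, 0, 0], [0, 0, 0]]'

```text
t: 11.75
ee_pos: [0.4948, 0.2492, 0.1175]
orientation: [1.552, -2.727, -0.002]
wrist_force: [0.5, 0.1, -0.9]
finger_gap: 0.0686
gripper_force: 0.0
```

jog_arm --jaw '[0.2, 0.2, 0.2, 0.2, 0.2]' --translation '[[0, 0, 1.2], [0, 0, 2.4], [0, 0, 3.6], [0, 0, 4.4], [0, 0, 4.4]]' --rot '[[0, 0, 0], [0, 0, 0], [0, 0, 0], [0, 0, 0], [0, 0, 0]]'

```text
t: 12.17
ee_pos: [0.4987, 0.2506, 0.2341]
orientation: [-1.55, 2.723, -0.002]
wrist_force: [-0.2, 0.0, 1.3]
finger_gap: 0.0682
gripper_force: 0.0
```

Run:
```python
from h import *
o=sensors.get_obs();print(o["t"],o["ee_pos"],o["wrist_force"],o["finger_gap"],o["gripper_force"])
s=cams.read_camera("scene");w=cams.read_camera("wrist")
c=np.zeros((360,800,3),np.uint8);c[:,:480]=cv2.resize(w,(480,360));c[:320,480:]=cv2.resize(s[160:340,110:290+20],(320,320),interpolation=cv2.INTER_CUBIC);save("pics/t4.png",c)
```

```text
12.1667 [0.49865249 0.25061896 0.23409259] [-0.20951241  0.04589929  1.26613619] 0.0681994427733333 0.0
```

View pics/t4.png

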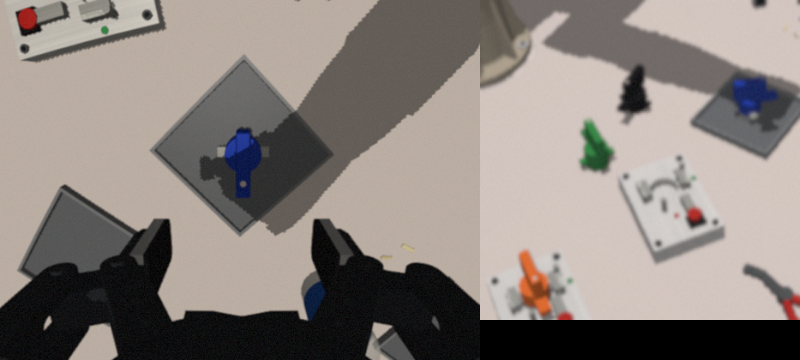

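The blue insert stands upright at the tray centre (242,152), released, with the gripper well clear. The orange insert is untouched.

```bash
python3 -c "
from workcell import sign_off
print(sign_off())"
```

```text
the job is handed in; nothing more can be done
None
```

The blue insert was unlocked, turned about 79°, lifted out and left standing upright and released at the centre of the nearest grey tray, with the orange insert untouched; the job was handed in at about 12 s, and no verdict was returned.

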